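# Stand the missing divider in the sorting tray

## Robot

A 7-joint arm with a two-finger parallel gripper is mounted at the origin on the work surface. World frame = base frame: x ahead of the robot, y to its left, z up, the work surface at z = 0. Lengths are in m, angles in rad, forces in N, time in s.
With the tool pointing down it reaches from about 0.35 to 0.9 m from the base axis. Payload 7.2 kg.
Tool frame: the origin (TCP) lies midway between the tips of the shut fingers; the grasp point (between the pads) lies 19 mm behind it; z points along the fingers, y is the line along which they close (so a half turn about z gives the same grasp; the last joint's range is limited). The gripper opens to 85 mm and grips with 20 to 120 N. Pads are 22 mm wide; open, the fingers measure 114 mm over their backs; the gripper's body (76 mm by 85 mm) begins 54 mm behind the grasp point. The pads swing forward as they close: fully open they stand 13 mm farther back than shut.
Start: joints at [1.111, 0.411, -0.013, 1.596, 0.006, 1.134, -0.082], TCP at [0.239, -0.578, 0.231] pointing down, gripper open.
Joint ranges: [-2.95, 2.95], [-0.29, 1.99], [-1.47, 1.44], [0.14, 2.54], [-1.03, 4.17], [0.13, 1.85], [-2.86, 2.86]. Speed limits (rad/s): [2.39, 2.39, 3.01, 3.01, 3.14, 3.14, 3.14].

## Interface

Orientations are given as a unit quaternion [x, y, z, w].
In Python, from cell import ctrl gives the robot as it stands. Calls block until the motion is done:
- ctrl.move_ptp(position, orientation): joint-space move of the TCP to a pose.
- ctrl.movel(position, rate=0.15, attitude=None, stop_force=None): straight line of the TCP; attitude=None keeps the orientation; rate is the mean speed in m/s. With stop_force (N) it stops when the force on the tool has changed by that much, and returns True; else False.
- ctrl.move_joints(angles): joint-space move.
- ctrl.command_gripper(opening): finger opening in m; the grip force is fixed at half the most; returns when the fingers have stopped.
- ctrl.hold(seconds).
- ctrl.ik(position, orientation): joint angles nearest the present ones, or None.
- ctrl.get_obs(): the state.
- ctrl.capture(name): name is "scene" or "side" or "wrist"; returns the picture (480x640x3 uint8, red, green, blue); there is no depth.
- ctrl.calibration(name): a dict with "fx", "fy", "cx", "cy" (pixels), "eye" and "rotation" of the camera in the world. Camera axes: x right, y down, z forward; pixel columns grow to the right and rows downward; lengths in m; the calibration is good to about 2 mm. The wrist camera is an equidistant fisheye: a pixel r from the principal point sees the ray r / f radians off the axis. A picture is of the moment at which its call begins: read the wrist's pose just before it. calibration takes no time and is no camera call; for the wrist camera it gives the pose at the moment of the call.
A pose or a line that the arm cannot do raises ctrl.MotionError and nothing moves.
- ctrl.sign_off(): hands the job in; it is judged then, once.
The state is a dict: "time": time; "q": joint angles; "dq": joint speeds; "effort": joint torques, N m; "eef_pos": TCP position; "eef_rot": TCP orientation; "wrist_force": force on the tool from outside, world axes, zero at the start; "wrist_torque": the same for the moment, N m; "opening": finger opening in m; "grasp_force": force on a finger pad.
Only numpy, scipy, OpenCV 4.12 (cv2) and the standard library are available. Lean on these libraries where they do the work, as an engineer would, in place of code of your own. Each camera call takes 0.05 s, during which the arm holds its last target. There are 200 camera calls.

## Task

The white slotted rack in the black tray has two dividers standing in it and one empty slot between them. From the three yellow dividers leaning on the wooden rest, take the one whose width fills that slot (70 mm, like the two already there) and stand it upright in the empty slot, pushed fully home. Leave the other two dividers on the rest, do not disturb the bottle, the tape and the glue jar, and let go.

Things in the scene. Friction and masses are not known exactly. Their poses are not given: they have to be found in the camera images.
- divider_70: the divider to fit: flat yellow plate, 70 mm wide (its y), 100 mm tall (z), 6 mm thick (x). Origin: middle of its lower edge face; z runs to its upper edge. At the start it leans on the rest, lower edge on the lip, z rising 55 degrees from level towards the rest's -x; the plates' places are mixed.
- divider_58: a look-alike, too narrow: flat yellow plate, 58 mm wide (its y), 100 mm tall (z), 6 mm thick (x). Origin: middle of its lower edge face; z runs to its upper edge. At the start it leans on the rest, lower edge on the lip, z rising 55 degrees from level towards the rest's -x; the plates' places are mixed.
- divider_82: a look-alike, too wide: flat yellow plate, 82 mm wide (its y), 100 mm tall (z), 6 mm thick (x). Origin: middle of its lower edge face; z runs to its upper edge. At the start it leans on the rest, lower edge on the lip, z rising 55 degrees from level towards the rest's -x; the plates' places are mixed.
- rest: wooden sloping rest, fixed, 110 (x) by 320 (y) mm; origin on the table under its centre. Its face slopes down towards its +x (roughly the world -y), 55 degrees from level, with a 12 mm lip at the foot, 34 mm above the table. The face backs only the dividers' lower 55 mm; their upper 45 mm is free on both sides for a tilted pinch. Three places 100 mm apart along y.
- tray: black tray, fixed, 260 (x) by 130 (y) by 22 mm high; origin on the table under its centre. Fixed in it is the white rack, 214 by 110 mm, flat top 39 mm above the table. Its empty slot runs along y, 74 mm long, 8.5 mm wide (x), 30 mm deep: floor 9 mm above the table, so a seated divider's top is at 109 mm. Dividers like it (fixed) stand 66 mm to either side of that slot.
- slot_nominal (a point): the tray's centre at the height of the rack's top (39 mm), axes as the tray: only roughly the mouth of the empty slot. The rack was clipped in by hand: the slot is centred on this point to 1 mm along y, but along x its middle lies anywhere up to 8 mm to either side, which no pose tells: look for it, or feel for it with the divider's lower edge.
- bottle: drink bottle, 62 mm across, 200 mm tall, standing; origin under its centre; leave alone
- tape: roll of green tape lying flat, 84 mm across, 24 mm high; origin under its centre; leave alone
- glue: white jar with blue cap, 44 mm across, 70 mm tall; origin under its centre; leave alone
Not all that is in view belongs to the job. Leave any pink look-alike of the divider_70 alone.

How it is judged:
By the outcome, as a careful person would: the job done as asked, in the order asked, and still so for the second after the job is handed in, with the robot touching nothing.
It also fails if it takes over 51 s, if anything falls off the work surface, if the arm or the gripper's body presses on something with over 40 N, if the wrist force passes 120 N, or if a joint passes its speed limit or range.

## Working session

There is one attempt and no reset: what is moved stays moved. The work goes in short steps, each a Python script; the robot and the scene stay as the last script left them, time stands still between calls to the robot, and variables do not carry over. Pictures are saved under pics/ and viewed, at most 10 in all, crops included, and the job is handed in when it is done.

```bash
ls; mkdir -p pics; python3 - <<'E'
from cell import ctrl
import cv2,numpy as np
for n in("scene","side","wrist"):
    im=ctrl.capture(n); cv2.imwrite(f"pics/{n}0.png",im[...,::-1]); c=ctrl.calibration(n)
    print(n,{k:np.round(v,4).tolist() for k,v in c.items()})
a=cv2.imread("pics/scene0.png");b=cv2.imread("pics/side0.png")
print(ctrl.get_obs())
E
```

```text
pics
scene {'fx': 433.8953, 'fy': 433.8953, 'cx': 317.0761, 'cy': 242.3871, 'eye': [0.9878, 0.1443, 0.6839], 'rotation': [0.6238, 0.7151, -0.2394, -0.2055]}
side {'fx': 433.5646, 'fy': 433.5646, 'cx': 314.6699, 'cy': 240.3491, 'eye': [0.4078, -0.5498, 0.8122], 'rotation': [0.9313, -0.087, 0.0303, -0.3524]}
wrist {'fx': 371.6483, 'fy': 371.6483, 'cx': 320.2698, 'cy': 238.3086, 'eye': [0.3055, -0.549, 0.3732], 'rotation': [0.8225, -0.5503, -0.081, 0.1193]}
{'time': 0.15, 'q': array([ 1.11078949,  0.41173953, -0.01274669,  1.59683268,  0.00560488,
        1.13428595, -0.08221049]), 'dq': array([-0.00044576, -0.00140102,  0.00267291, -0.00198471,  0.00070909,
       -0.00096257, -0.00098737]), 'effort': array([ 1.93108659e-03, -6.01031470e+01,  6.82997257e-01, -2.99646950e+01,
        1.39118865e-02,  7.83995638e-03,  6.78549713e-05]), 'eef_pos': array([ 0.23850884, -0.57730173,  0.23063932]), 'eef_rot': array([ 9.80867464e-01,  1.94675730e-01, -1.56903344e-04, -5.94581292e-04]), 'wrist_force': array([-0.24111745, -0.13039251, -0.41832976]), 'wrist_torque': array([-0.01226743, -0.00797723, -0.01152864]), 'grasp_force': 0.0, 'opening': 0.08516679569837417}
```

View pics/scene0.png

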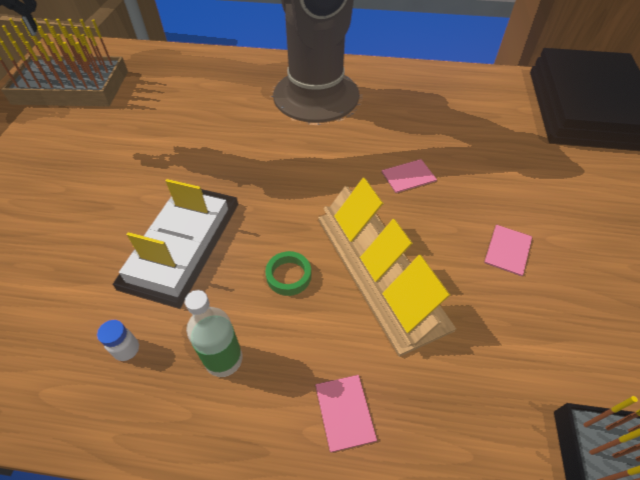

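View pics/side0.png

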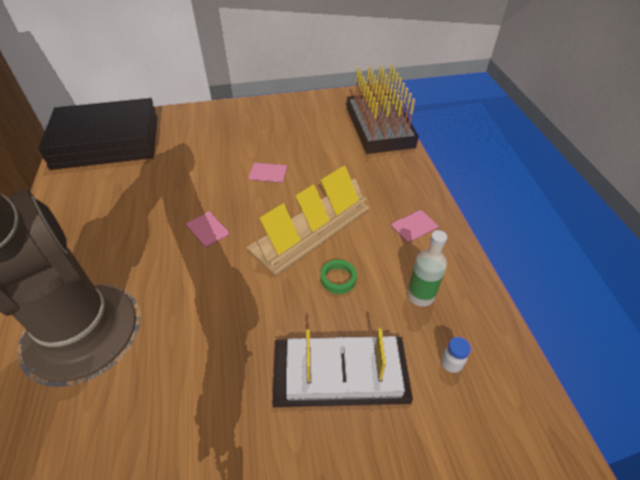

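The scene view shows the tray and rack around (180,240), its slot line at (175,233), and three leaning yellow plates at (358,210), (385,250) and (415,294). The same plates in the side view are at (280,228), (312,207) and (340,190), and the slot there is at (344,363).

Candidates that could be mistaken for the 70 mm divider are these three plates, the fixed dividers at scene (187,196) and (150,250), and the pink cards at (409,175), (509,250) and (346,412). I'll choose by measured width.

```bash
cat > h.py <<'E'
import numpy as np,cv2
from scipy.spatial.transform import Rotation as R
from cell import ctrl
def ray(n,p,c=None):
    c=c or ctrl.calibration(n); p=np.atleast_2d(p).astype(float)
    x=(p[:,0]-c["cx"])/c["fx"]; y=(p[:,1]-c["cy"])/c["fy"]
    if n=="wrist":
        r=np.hypot(x,y)+1e-12; d=np.c_[x/r*np.sin(r),y/r*np.sin(r),np.cos(r)]
    else: d=np.c_[x,y,np.ones_like(x)]
    d/=np.linalg.norm(d,axis=1)[:,None]
    return np.array(c["eye"]),R.from_quat(c["rotation"]).apply(d)
def onplane(n,p,z,c=None):
    e,d=ray(n,p,c); return e+d*((z-e[2])/d[:,2])[:,None]
def tri(n1,p1,n2,p2,c1=None,c2=None):
    e1,d1=ray(n1,p1,c1); e2,d2=ray(n2,p2,c2); o=[];g=[]
    for a,b in zip(d1,d2):
        s=np.linalg.lstsq(np.c_[a,-b],e2-e1,rcond=None)[0]
        A=e1+s[0]*a;B=e2+s[1]*b;o.append((A+B)/2);g.append(np.linalg.norm(A-B))
    return np.array(o),np.array(g)
def yellow(im,lo=300):
    h=cv2.cvtColor(im,cv2.COLOR_RGB2HSV); m=cv2.inRange(h,(22,180,90),(34,255,255))
    cs,_=cv2.findContours(m,cv2.RETR_EXTERNAL,cv2.CHAIN_APPROX_NONE)
    out=[]
    for c in cs:
        if cv2.contourArea(c)<lo: continue
        q=cv2.approxPolyN(c,4,ensure_convex=True)[0] if hasattr(cv2,"approxPolyN") else cv2.boxPoints(cv2.minAreaRect(c))
        out.append((cv2.contourArea(c),c,np.array(q,float)))
    return out
E
python3 - <<'E'
from h import *
np.set_printoptions(precision=4,suppress=True)
Q={}
for n in("scene","side"):
    im=cv2.imread(f"pics/{n}0.png")[...,::-1].copy()
    Q[n]=[q for a,c,q in yellow(im)]
    for q in Q[n]: print(n,np.round(q,1).tolist())
# tape (z=.024) , slot via side & scene dark pixels inside white
print("slot",onplane("side",[[342,347],[345,381]],.039),onplane("scene",[[158,230],[192,237]],.039))
for n,p in(("scene",[[220,370],[288,273],[122,350]]),("side",[[424,300],[339,277],[454,367]])): print(n,onplane(n,p,0.005))
E
```

```text
scene [[450.0, 294.0], [407.0, 333.0], [382.0, 293.0], [420.0, 253.0]]
scene [[412.0, 243.0], [375.0, 282.0], [359.0, 257.0], [393.0, 217.0]]
scene [[199.0, 186.0], [201.0, 201.0], [176.0, 207.0], [165.0, 178.0]]
scene [[383.0, 203.0], [350.0, 242.0], [334.0, 216.0], [363.0, 176.0]]
side [[299.0, 240.0], [278.0, 254.0], [259.0, 218.0], [283.0, 203.0]]
side [[328.0, 220.0], [312.0, 230.0], [295.0, 196.0], [313.0, 184.0]]
side [[358.0, 200.0], [336.0, 215.0], [320.0, 180.0], [345.0, 165.0]]
slot [[ 0.5307 -0.1617  0.039 ]
 [ 0.5207 -0.2298  0.039 ]] [[ 0.522  -0.2287  0.039 ]
 [ 0.5296 -0.1593  0.039 ]]
scene [[ 0.7594 -0.0478  0.005 ]
 [ 0.563   0.0276  0.005 ]
 [ 0.7485 -0.2175  0.005 ]]
side [[ 0.7397 -0.0672  0.005 ]
 [ 0.569   0.0295  0.005 ]
 [ 0.7432 -0.2277  0.005 ]]
```

```bash
python3 - <<'E'
from h import *
np.set_printoptions(precision=4,suppress=True)
Q={}
for n in("scene","side"):
    im=cv2.imread(f"pics/{n}0.png")[...,::-1].copy()
    Q[n]=[q for a,c,q in yellow(im) if q[:,0].min()>250]
    Q[n].sort(key=lambda q:q[:,0].mean())
for a,b in zip(Q["scene"],Q["side"]):
    P,g=tri("scene",a,"side",np.roll(b,1,0)); UF,LF,LN,UN=P
    w=(np.linalg.norm(UF-UN)+np.linalg.norm(LF-LN))/2; up=((UF+UN)-(LF+LN))/2; yv=(UF+LF-UN-LN)/2
    print("c",P.mean(0),"w",w,"h",np.linalg.norm(up),"elev",np.degrees(np.arcsin(up[2]/np.linalg.norm(up))),"updir",np.degrees(np.arctan2(up[1],up[0])),"yaw_y",np.degrees(np.arctan2(yv[1],yv[0])),"low",(LF+LN)/2,"gap",g)
a=cv2.imread("pics/scene0.png")[150:350,310:470]; a=cv2.resize(a,None,fx=3,fy=3,interpolation=cv2.INTER_CUBIC)
b=cv2.imread("pics/side0.png")[320:410,270:415]; b=cv2.resize(b,(320,200),interpolation=cv2.INTER_CUBIC)
o=np.zeros((600,800,3),np.uint8);o[:,:480]=a;o[:200,480:]=b;cv2.imwrite("pics/crop1.png",o)
E
```

```text
c [0.4512 0.1414 0.0737] w 0.06949792988340162 h 0.09986875355331801 elev 55.22550943760608 updir 122.42747059955444 yaw_y 33.67042658352549 low [0.4665 0.1174 0.0327] gap [0.0019 0.002  0.0013 0.0023]
c [0.5375 0.196  0.0741] w 0.058265471493524235 h 0.0987170086459163 elev 54.09250128115541 updir 122.9995971678089 yaw_y 34.16892462357712 low [0.5533 0.1717 0.0341] gap [0.0006 0.0022 0.0033 0.0027]
c [0.6176 0.2465 0.0737] w 0.08283013906848417 h 0.10044269472312485 elev 54.863418975089544 updir 122.44481265335253 yaw_y 31.7192944043798 low [0.6331 0.2221 0.0326] gap [0.0038 0.0006 0.0005 0.0022]
```

View pics/crop1.png

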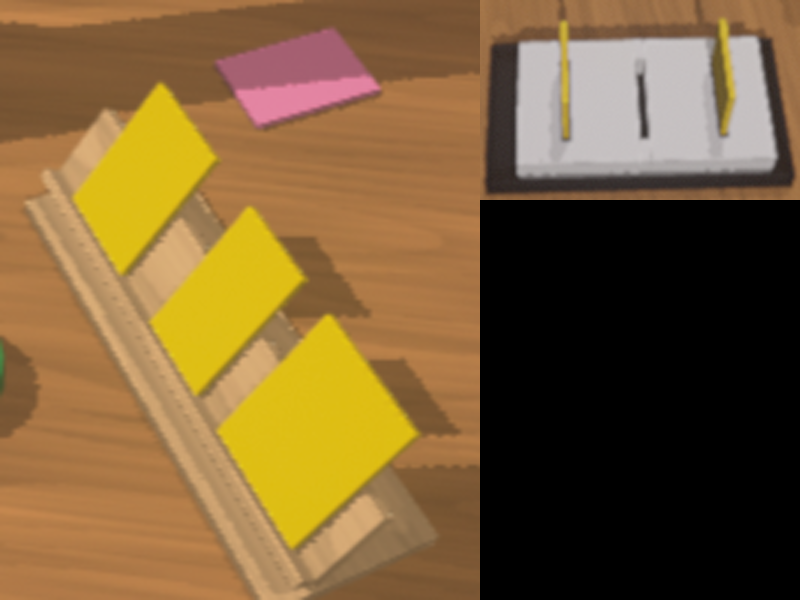

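The crop shows three plates on the rest with no confusion with the pink card. The one nearest the base, at scene (358,210), measures 69.5 x 99.9 mm at 55°. The others measure 58.3 mm and 82.8 mm, so the nearest one is the target. The slot is between the fixed dividers in the inset. Next I'll check reachability and look at the slot from above on the way.

```bash
cat >> h.py <<'E'
PSI=np.radians(32.3)
yv=np.array([np.cos(PSI),np.sin(PSI),0]); bh=np.array([-np.sin(PSI),np.cos(PSI),0])
E55=np.radians(55)
up=np.cos(E55)*bh+np.array([0,0,np.sin(E55)]); nn=-np.sin(E55)*bh+np.array([0,0,np.cos(E55)])
C=np.array([.4512,.1414,.0737])-.003*nn      # plate centre
def att(y,z): return R.from_matrix(np.c_[np.cross(y,z),y,z]).as_quat()
def down(a,s=1):  # tool y along s*(cos a,sin a)
    return att(s*np.array([np.cos(a),np.sin(a),0]),np.array([0,0,-1.]))
DOWN_S=1
E
python3 - <<'E'
from h import *
np.set_printoptions(precision=3,suppress=True)
a=np.radians(-7.5)
g=C+(.05-.036)*up; print("tcp",g)
for s in(1,-1):
    print(s,"grasp",ctrl.ik(g,att(s*nn,-up)),"pre",ctrl.ik(g+.1*up,att(s*nn,-up)),"place",ctrl.ik([.526,-.195,.15],down(a,s)))
o=ctrl.get_obs();c=ctrl.calibration("wrist");Rt=R.from_quat(o["eef_rot"])
print("cam off",Rt.inv().apply(np.array(c["eye"])-o["eef_pos"]),"cam z",Rt.inv().apply(R.from_quat(c["rotation"]).apply([0,0,1])))
E
```

```text
tcp [0.446 0.15  0.083]
1 grasp [-0.029  0.763 -1.106  2.107  1.175  1.451 -2.806] pre [-1.137  0.334  0.195  2.085  0.58   1.058 -2.327] place [ 0.605  0.426 -0.436  1.821  0.217  0.942 -0.057]
-1 grasp [-0.069  0.719 -1.038  2.109  1.147  1.395  0.355] pre [-0.061  0.674 -1.235  2.021  1.02   1.579  0.385] place [-0.556  0.723  1.256  1.893 -0.772  1.124 -2.269]
cam off [ 0.073 -0.001 -0.143] cam z [-0.285 -0.001  0.958]
```

```bash
python3 - <<'E'
from h import *
np.set_printoptions(precision=4,suppress=True)
a=np.radians(-7.5)
ctrl.move_ptp([.526,-.195,.18],down(a,1)); ctrl.hold(.2)
c=ctrl.calibration("wrist"); o=ctrl.get_obs(); im=ctrl.capture("wrist"); cv2.imwrite("pics/w1.png",im[...,::-1])
import pickle; pickle.dump((c,o,im),open("w1.pkl","wb")); print(o["time"],o["eef_pos"],o["q"])
E
```

```text
2.1083 [ 0.5257 -0.196   0.18  ] [ 0.608   0.3908 -0.4348  1.7909  0.192   1.0016 -0.0349]
```

View pics/w1.png

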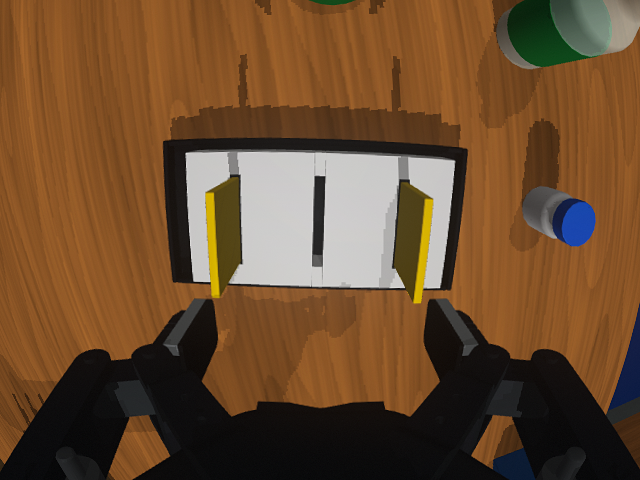

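The wrist view shows the rack well: the empty slot is the dark bar from (320,177) to (317,265) on white. The fixed dividers are at (225,235) and (415,240), and the tray corners at (165,142), (466,150), (447,290) and (173,281).

```bash
python3 - <<'E'
from h import *
import pickle
np.set_printoptions(precision=4,suppress=True)
c,o,im=pickle.load(open("w1.pkl","rb"))
g=cv2.cvtColor(im,cv2.COLOR_RGB2GRAY).astype(float)
L=[];Rr=[];rows=range(182,262,4)
for r in rows:
    w=g[r,305:335]; t=(np.median(w)+w.min())/2; i=np.where(w<t)[0]
    a,b=i[0],i[-1]
    L.append([305+a-1+(w[a-1]-t)/(w[a-1]-w[a]),r]); Rr.append([305+b+(t-w[b])/(w[b+1]-w[b]),r])
PL,PR=onplane("wrist",L,.039,c),onplane("wrist",Rr,.039,c); M=(PL+PR)/2
print("width",np.median(np.linalg.norm(PL-PR,axis=1)))
f=np.polyfit(M[:,1],M[:,0],1); print("slot line ang deg",np.degrees(np.arctan(f[0])),"resid",np.std(M[:,0]-np.polyval(f,M[:,1])))
col=g[150:290,318]; print("col rows",[(150+i,int(col[i])) for i in list(range(20,32))+list(range(95,125,2))])
# white rack outline and tray outline
h=cv2.cvtColor(im,cv2.COLOR_RGB2HSV)
w=cv2.inRange(h,(0,0,130),(180,60,255)); w[:130]=0;w[300:]=0;w[:,:160]=0;w[:,470:]=0
w=cv2.morphologyEx(w,cv2.MORPH_CLOSE,np.ones((25,25)))
k=cv2.convexHull(max(cv2.findContours(w,0,2)[0],key=cv2.contourArea)); q=cv2.approxPolyN(k,4)[0]
P=onplane("wrist",q,.039,c); print(q.tolist(),P,[np.linalg.norm(P[i]-P[i-1]) for i in range(4)],P.mean(0))
for y in(-.16,-.195,-.23): print(y,np.polyval(f,y))
e=onplane("wrist",[[320,177],[317,266],[320,152],[317,287]],.039,c); print(e)
s=cv2.imread("pics/side0.png",0)
E
```

```text
width 0.0084536791713147
slot line ang deg 9.400341363255274 resid 7.51854894888252e-05
col rows [(170, 201), (171, 201), (172, 201), (173, 202), (174, 207), (175, 165), (176, 57), (177, 32), (178, 35), (179, 37), (180, 37), (181, 37), (245, 37), (247, 37), (249, 38), (251, 36), (253, 35), (255, 79), (257, 88), (259, 92), (261, 95), (263, 94), (265, 89), (267, 202), (269, 206), (271, 205), (273, 205)]
[[458, 152], [440, 291], [193, 282], [183, 152]] [[ 0.6415 -0.1507  0.039 ]
 [ 0.6206 -0.2681  0.039 ]
 [ 0.4096 -0.2313  0.039 ]
 [ 0.4256 -0.1217  0.039 ]] [np.float64(0.21784927914365504), np.float64(0.11921429963200858), np.float64(0.2141628180925746), np.float64(0.11072489736444825)] [ 0.5244 -0.193   0.039 ]
-0.16 0.5295343773542257
-0.195 0.5237399506855502
-0.23 0.5179455240168749
[[ 0.5302 -0.1584  0.039 ]
 [ 0.5181 -0.2299  0.039 ]
 [ 0.5328 -0.1393  0.039 ]
 [ 0.5156 -0.2485  0.039 ]]
```

Slot found: 8.45 mm wide, about 73 mm long, centre (0.5240, -0.1941), yaw -9.4°. This agrees with the outer cameras to about 2 mm. Now the pre-grasp above divider_70.

```bash
python3 - <<'E'
from h import *
import pickle
np.set_printoptions(precision=4,suppress=True)
ctrl.movel([.48,-.12,.30],rate=.3); ctrl.command_gripper(.04)
ctrl.move_joints([-.061,.674,-1.235,2.021,1.02,1.579,.385]); ctrl.hold(.2)
c=ctrl.calibration("wrist"); o=ctrl.get_obs(); im=ctrl.capture("wrist")
pickle.dump((c,o,im),open("w2.pkl","wb")); cv2.imwrite("pics/w2.png",im[...,::-1])
g=C+.014*up+.1*up
print(o["time"],o["eef_pos"]-g,(R.from_quat(o["eef_rot"]).inv()*R.from_quat(att(-nn,-up))).magnitude())
print(ctrl.ik(C+.014*up,att(-nn,-up)))
E
```

```text
4.875 [ 0.0005 -0.0011  0.0002] 0.0029165686699550958
[-0.0163  0.7793 -1.1293  2.1067  1.1846  1.4714  0.3289]
```

View pics/w2.png

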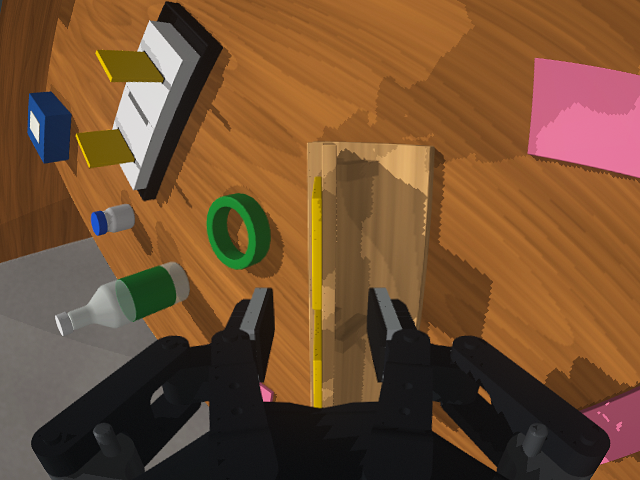

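The wrist view shows the target plate edge-on as a yellow bar at column 317, from row 177 down, between the open fingers with clear space on both sides. The next plates lie in line below it. I'll compare this with the predicted corners.

```bash
python3 - <<'E'
from h import *
import pickle
np.set_printoptions(precision=1,suppress=True)
c,o,im=pickle.load(open("w2.pkl","rb"))
def proj(P):
    v=R.from_quat(c["rotation"]).inv().apply(P-np.array(c["eye"])); r=np.linalg.norm(v[:,:2],axis=1); th=np.arctan2(r,v[:,2])
    return np.c_[c["cx"]+c["fx"]*th*v[:,0]/r,c["cy"]+c["fx"]*th*v[:,1]/r]
for s in(-1,1):
  for hh in(.05,-.05): print(s,hh,proj(np.array([C+hh*up+s*.035*yv+t*nn for t in(.003,-.003)])).ravel())
h=cv2.cvtColor(im,cv2.COLOR_RGB2HSV); m=cv2.inRange(h,(22,150,60),(34,255,255))
for r in list(range(170,200,3))+list(range(200,400,8)):
    i=np.where(m[r,295:345])[0]
    print(r,(295+i[0],295+i[-1],int(im[r,295+int(np.median(i)),0]),) if len(i) else None,end=" ")
x=cv2.resize(im[160:420,280:360],None,fx=2.3,fy=2.3,interpolation=cv2.INTER_CUBIC); cv2.imwrite("pics/w2c.png",cv2.rotate(x,0)[...,::-1])
E
```

```text
-1 0.05 [315.6 198.  326.3 198. ]
-1 -0.05 [317.1 176.5 324.4 176.5]
1 0.05 [316.4 309.6 326.  309.6]
1 -0.05 [317.6 256.6 324.4 256.6]
170 None 173 None 176 None 179 (np.int64(314), np.int64(320), 156) 182 (np.int64(314), np.int64(320), 156) 185 (np.int64(313), np.int64(320), 159) 188 (np.int64(313), np.int64(321), 156) 191 (np.int64(312), np.int64(321), 160) 194 (np.int64(312), np.int64(321), 157) 197 (np.int64(312), np.int64(321), 159) 200 (np.int64(311), np.int64(321), 204) 208 (np.int64(311), np.int64(321), 203) 216 (np.int64(312), np.int64(321), 202) 224 (np.int64(312), np.int64(321), 202) 232 (np.int64(312), np.int64(321), 202) 240 (np.int64(312), np.int64(321), 202) 248 (np.int64(312), np.int64(321), 200) 256 (np.int64(312), np.int64(321), 199) 264 (np.int64(312), np.int64(321), 199) 272 (np.int64(312), np.int64(321), 200) 280 (np.int64(312), np.int64(321), 199) 288 (np.int64(312), np.int64(321), 198) 296 (np.int64(312), np.int64(321), 198) 304 (np.int64(312), np.int64(321), 198) 312 (np.int64(315), np.int64(320), 157) 320 (np.int64(314), np.int64(321), 157) 328 (np.int64(314), np.int64(321), 141) 336 (np.int64(314), np.int64(321), 157) 344 (np.int64(314), np.int64(321), 156) 352 (np.int64(313), np.int64(321), 156) 360 (np.int64(313), np.int64(321), 185) 368 (np.int64(313), np.int64(321), 198) 376 (np.int64(313), np.int64(321), 198) 384 (np.int64(313), np.int64(321), 196) 392 (np.int64(313), np.int64(321), 194)
```

View pics/w2c.png

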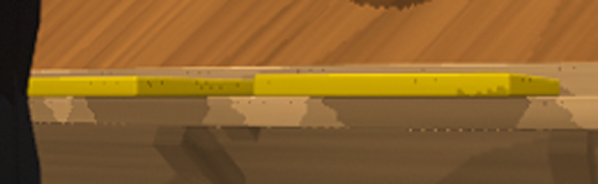

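The top edge spans rows 198.5–309, against 198.0–309.6 predicted, so y is good. It sits 4.5 px (about 2.6 mm) forward along the plate normal, so I'll correct for that, grasp and lift.

```bash
python3 - <<'E'
from h import *
np.set_printoptions(precision=4,suppress=True)
A=att(-nn,-up); g=C+.0025*nn+.014*up
ctrl.movel(g+.03*up,rate=.15,attitude=A)
print("stopped",ctrl.movel(g,rate=.06,stop_force=8))
o=ctrl.get_obs(); print(o["eef_pos"]-g,o["wrist_force"])
ctrl.command_gripper(0.0); o=ctrl.get_obs(); print(o["time"],o["opening"],o["grasp_force"],o["wrist_force"])
ctrl.movel(g+.06*up,rate=.12)
o=ctrl.get_obs(); print(o["time"],o["opening"],o["grasp_force"],o["wrist_force"],o["q"])
a=np.radians(-9.4)
for s in(1,-1): print(s,ctrl.ik([.5240,-.1941,.22],down(a,s)))
E
```

```text
stopped False
[-0.0001  0.     -0.0001] [ 0.3992  0.4223 -0.1045]
6.5917 0.005073143478145423 59.22471642494202 [ 0.0759 -0.8121  5.0196]
7.2417 0.005333345222284145 58.84649991989136 [0.5635 0.0866 0.0403] [-0.0353  0.7108 -1.1984  2.0609  1.0818  1.5321  0.3681]
1 [ 1.0376  0.5206 -1.0645  1.7253  0.4877  1.1898 -0.3233]
-1 [ 1.1689  0.7081 -1.3766  1.7189  0.7165  1.3324  2.6261]
```

```bash
python3 - <<'E'
from h import *
import pickle
np.set_printoptions(precision=4,suppress=True)
p=ctrl.get_obs()["eef_pos"]; ctrl.movel(p+[0,-.03,.09],rate=.25)
a=np.radians(-9.4); q=ctrl.ik([.5240,-.1941,.22],down(a,1)); print(q)
ctrl.move_joints(q); ctrl.hold(.3)
c=ctrl.calibration("wrist"); o=ctrl.get_obs(); D={n:ctrl.capture(n) for n in("wrist","scene","side")}
pickle.dump((c,o,D),open("w3.pkl","wb")); print(o["time"],o["eef_pos"],o["opening"],o["wrist_force"],R.from_quat(o["eef_rot"]).as_matrix())
O=np.zeros((480,800,3),np.uint8); O[:,:400]=D["wrist"][:,120:520]
O[:240,400:]=cv2.resize(D["scene"][120:300,90:390],(400,240)); O[240:,400:]=cv2.resize(D["side"][220:430,200:550],(400,240))
cv2.imwrite("pics/w3.png",O[...,::-1])
E
```

```text
[ 1.0225  0.5082 -1.0371  1.7261  0.47    1.1813 -0.3082]
9.4333 [ 0.5242 -0.1928  0.22  ] 0.0049298186760277736 [-0.5832 -0.6355 -0.4736] [[ 0.1607  0.987  -0.0001]
 [ 0.987  -0.1607 -0.    ]
 [-0.     -0.0001 -1.    ]]
```

View pics/w3.png

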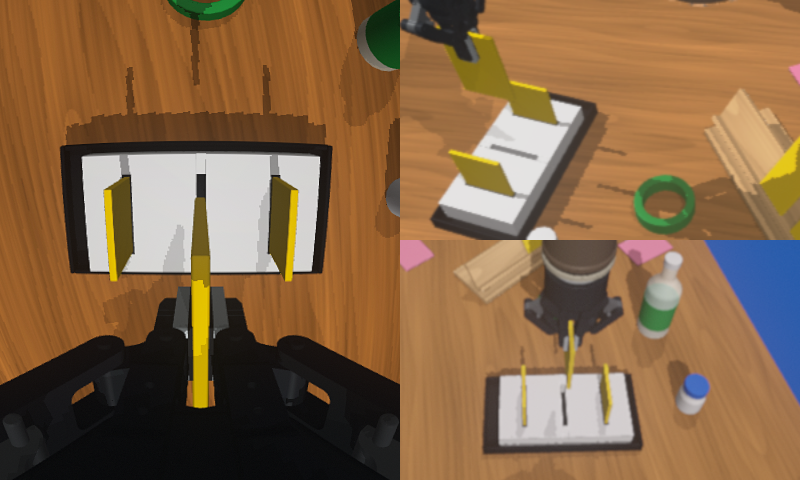

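The composite shows the plate firmly held and upright, with its lower end at crop (201,198) in line with the slot at (201,185) in the wrist view. The outer views agree. I'll measure the offset between plate and slot in this same image.

```bash
python3 - <<'E'
from h import *
import pickle
np.set_printoptions(precision=4,suppress=True)
c,o,D=pickle.load(open("w3.pkl","rb")); im=D["wrist"]
T=R.from_quat(o["eef_rot"]); tp=o["eef_pos"]
h=cv2.cvtColor(im,cv2.COLOR_RGB2HSV); m=cv2.inRange(h,(20,150,60),(34,255,255))
for r in list(range(192,272,6))+[300,340,380,400]:
    i=np.where(m[r,305:340])[0]
    if len(i): print(r,305+i[0],305+i[-1],int(im[r,321,0]),end=" | ")
print()
g=cv2.cvtColor(im,cv2.COLOR_RGB2GRAY).astype(float)
S=[]
for r in range(178,194,3):
    w=g[r,308:336]; t=(np.median(w)+w.min())/2; i=np.where(w<t)[0]; a,b=i[0],i[-1]
    S.append([(308+a-1+(w[a-1]-t)/(w[a-1]-w[a])+308+b+(t-w[b])/(w[b+1]-w[b]))/2,r])
P=onplane("wrist",S,.039,c); print("slot in tool",T.inv().apply(P-tp))
col=g[165:205,321]; print("slot end/plate rows",[(165+i,int(v)) for i,v in enumerate(col)][::2])
def tool(p,z): return T.inv().apply(onplane("wrist",p,z,c)-tp)
i=np.where(m[199,305:340])[0]
print("bottom corner",tool([[305+i.mean(),197.5]],tp[2]-.064)); 
i=np.where(m[262,305:340])[0]; print("top corner?",tool([[305+i.mean(),255.5]],tp[2]+.036))
E
```

```text
198 316 324 112 | 204 315 325 108 | 210 315 325 109 | 216 315 326 109 | 222 314 326 109 | 228 314 326 108 | 234 313 327 108 | 240 313 327 108 | 246 312 328 108 | 252 312 328 107 | 258 311 329 153 | 264 311 329 152 | 270 311 329 153 | 300 311 329 228 | 340 312 328 229 | 380 312 328 205 | 400 313 328 208 | 
slot in tool [[ 0.0321  0.      0.181 ]
 [ 0.0294  0.      0.181 ]
 [ 0.0268 -0.      0.181 ]
 [ 0.0241 -0.      0.181 ]
 [ 0.0214 -0.      0.181 ]
 [ 0.0187 -0.      0.181 ]]
slot end/plate rows [(165, 214), (167, 214), (169, 213), (171, 212), (173, 225), (175, 33), (177, 39), (179, 39), (181, 39), (183, 39), (185, 38), (187, 40), (189, 40), (191, 42), (193, 40), (195, 41), (197, 70), (199, 90), (201, 90), (203, 89)]
bottom corner [[ 0.0359 -0.0005  0.064 ]]
top corner? [[ 0.0362 -0.0005 -0.036 ]]
```

```bash
cat >> h.py <<'E'
def settle(t,n=3,rate=.05):
    cmd=np.array(t,float)
    for _ in range(n):
        ctrl.movel(cmd,rate=rate,attitude=down(np.radians(-9.3),1)); ctrl.hold(.15); e=np.array(t)-ctrl.get_obs()["eef_pos"]
        if np.linalg.norm(e)<.0003: break
        cmd=cmd+e
    return cmd,e
E
python3 - <<'E'
from h import *
np.set_printoptions(precision=4,suppress=True)
ctrl.movel([.5242,-.1953,.14],rate=.12,attitude=down(np.radians(-9.3),1))
cmd,e=settle([.5242,-.1953,.113]); print(cmd,e)
s=ctrl.movel([cmd[0],cmd[1],.090],rate=.03,stop_force=8); o=ctrl.get_obs(); print(s,o["time"],o["eef_pos"],o["wrist_force"],o["wrist_torque"])
if not s:
    s=ctrl.movel([cmd[0],cmd[1],.070],rate=.03,stop_force=15); ctrl.hold(.1); o=ctrl.get_obs(); print(s,o["time"],o["eef_pos"],o["wrist_force"],o["opening"])
E
```

```text
[ 0.524  -0.1953  0.1127] [0.0002 0.     0.0002]
False 12.55 [ 0.5241 -0.1953  0.0901] [-0.6922  0.0822 -1.2316] [0.0502 0.0082 0.0049]
True 13.225 [ 0.524  -0.1954  0.0724] [-0.0825 -0.3087  5.4522] 0.005156713604593662
```

It entered cleanly and touched bottom at TCP z = 0.0724, against an expected 0.073. I'll press home, release, retreat and look.

```bash
python3 - <<'E'
from h import *
np.set_printoptions(precision=4,suppress=True)
p=ctrl.get_obs()["eef_pos"]
s=ctrl.movel([p[0],p[1],.068],rate=.03,stop_force=25); o=ctrl.get_obs(); print(s,o["eef_pos"],o["wrist_force"])
ctrl.command_gripper(.035); ctrl.hold(.2); o=ctrl.get_obs(); print(o["opening"],o["wrist_force"],o["eef_pos"])
ctrl.movel([p[0],p[1],.20],rate=.15); ctrl.hold(.2)
c=ctrl.calibration("wrist"); o=ctrl.get_obs(); W=ctrl.capture("wrist");S=ctrl.capture("scene");D=ctrl.capture("side"); print(o["time"],o["eef_pos"],o["wrist_force"])
O=np.zeros((480,800,3),np.uint8); O[:,:400]=W[:,120:520]
O[:240,400:]=cv2.resize(S[120:300,90:390],(400,240)); O[240:,400:]=cv2.resize(D[150:430,200:550],(400,240))
cv2.imwrite("pics/w4.png",O[...,::-1])
cv2.imwrite("pics/s4.png",S[...,::-1])
E
```

```text
True [ 0.5256 -0.1956  0.0724] [-2.5289 -0.0666  9.2024]
0.03518525461389732 [-0.2235  0.2838 -0.454 ] [ 0.5253 -0.1956  0.0718]
15.225 [ 0.5236 -0.1952  0.1991] [-0.0599 -0.9178 -0.6616]
```

View pics/w4.png

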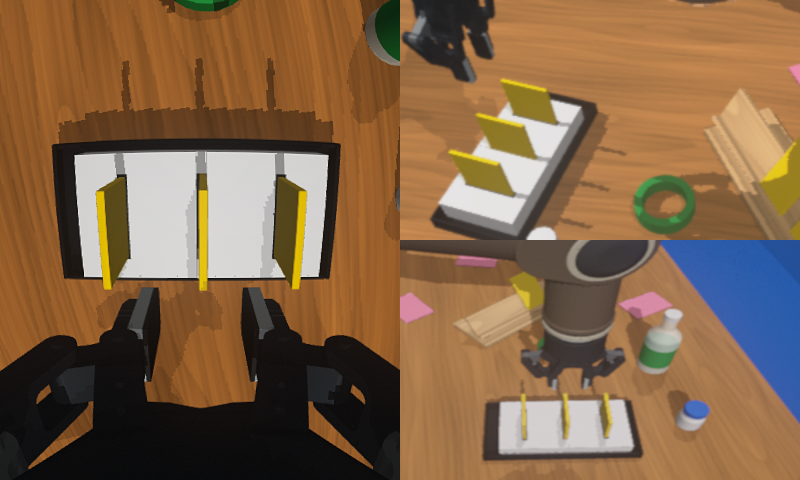

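The picture shows the divider standing in the slot. Its top edge spans rows 191–290, level with the fixed pair at 190–290, and it is upright in all three views. I'll confirm that the other plates haven't moved, then hand in.

```bash
python3 - <<'E'
from h import *
a=cv2.imread("pics/scene0.png")[...,::-1].copy();b=cv2.imread("pics/s4.png")[...,::-1].copy()
for im in(a,b): print([np.round(q.mean(0),1).tolist() for _,_,q in yellow(im,400) if q[:,0].min()>250])
d=np.abs(a.astype(int)-b).max(2)
for n,(x0,y0,x1,y1) in dict(tape=(262,248,316,298),bottle=(185,305,245,378),glue=(96,320,140,362)).items(): print(n,(d[y0:y1,x0:x1]>60).mean())
print(ctrl.sign_off(),ctrl.get_obs()["time"])
E
```

```text
[[414.8, 293.2], [384.8, 249.8], [357.5, 209.2]]
[[414.8, 293.5], [385.0, 249.8]]
tape 0.0
bottle 0.0
glue 0.0
the job is handed in; nothing more can be done
the job is handed in; nothing more can be done
```

The 70 mm divider stands upright and fully home in the empty slot and the gripper has let go; the other two dividers, bottle, tape and glue jar are undisturbed, and the job was handed in at about 15 s.

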